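# Reset the bench supply with its key and take the key out

### The job

The key has been left part-turned in the key switch on the grey station. Reset the supply: turn the key clockwise until you feel it come up against its stop, then turn it back to the one position where it will come out, and draw it straight up without forcing either the stop or the collar. Set the key down gently in the metal tray (do not drop it in) and leave everything else on the bench where it is.

Things in the scene. Friction and masses are not known exactly. Their poses are not given: they have to be found in the camera images.
- lock: Key-switch station, a fixed grey metal enclosure 120 x 120 x 76 mm. Origin at the centre of its underside on the table, z up; the key turns about this vertical z axis. The key's angle is counted clockwise from above, from the lock's +x to the key's +x: it starts at 0.48 to 0.65 rad, and comes out at one angle between -0.22 and 0.22 rad, with about 0.1 rad of play either way.
- lock_top (a point): Centre of the top of the round steel collar, 44 mm across, 5 mm thick, 82 mm above the table. A straight channel 9 mm wide runs through it from 7 mm on one side of the axis to 15 mm on the other. The lug passes up only when it lies along the long end, which points along the lock's +x within 0.22 rad either way: this differs from start to start and is not measured, but can be seen or felt.
- bolt_case: The hidden case inside the station, origin on the lock's axis 52 mm above the table, axes as the lock's. It carries the hidden hard stop, which the lug meets 11 mm from the axis, at a key angle of 0.9 to 1.35 rad clockwise: it differs from start to start and can only be felt. Turning takes about 0.04 N m of friction. The stop is to be pressed lightly, about 3 to 15 N (0.03 to 0.17 N m on top of the friction); more than 25 N damages it.
- key: The key, steel with a flat black plastic head, 65 mm long, about 40 g. Origin at its lower end, z along the key towards the head. From the lower end up: a flat tang 12 x 4 mm, 8 mm long; an 8 mm round barrel; on it, 10 to 16 mm up, a lug 6 mm wide that reaches 13 mm out along the key's +x. In the lock it stands upright, its origin 58 mm above the table, with about 0.5 mm of side play.
- key_head (a point): Centre of the key's head, the place to grip, 51 mm above its lower end: 26 mm wide along the key's x, 9 mm thick along its y, 28 mm high (in the lock 95 to 123 mm above the table). The key can rise 3 mm before its lug meets the underside of the collar, unless in the channel; the lug is clear after 14 mm of rise, the whole key after 24 mm. Pull with no more than about 10 N.
- tray: Open aluminium tray, 150 mm along its x, 120 mm along its y, 22 mm high, walls and floor 4 to 5 mm, fixed to the bench. Origin at the centre of its underside on the table.
- capacitor: Black upright can, 30 mm across, 50 mm high, loose. Origin at its underside. Bystander.
- screwdriver: Screwdriver lying on the bench, 170 mm long, loose. Bystander.
- spool: Metal wire spool standing on end, 54 mm across, 40 mm high, loose. Origin at its underside. Bystander.
- transformer: Small transformer, 60 x 66 x 50 mm, loose. Origin at its underside. Bystander.
- pliers: Pliers lying on the bench, about 150 mm long, loose. Bystander.
Things that resemble listed ones, but are neither listed nor needed, are in the scene too. What is shaped like the key but green is not meant.

How it is judged:
By the outcome, as a careful person would: the job done as asked, in the order asked, and still so for the second after the job is handed in, with the robot touching nothing.
It also fails if it takes over 72 s, if anything falls off the work surface, if the arm or the gripper's body presses on something with over 40 N, if the wrist force passes 120 N, or if a joint passes its speed limit or range.

### The arm

A 6-joint arm with a two-finger parallel gripper is mounted at the origin on the work surface. World frame = base frame: x ahead of the robot, y to its left, z up, the work surface at z = 0. Lengths are in m, angles in rad, forces in N, time in s.
With the tool pointing down it reaches from about 0.25 to 0.725 m from the base axis. Payload 4 kg.
Tool frame: the origin (TCP) lies midway between the tips of the shut fingers; the grasp point (between the pads) lies 19 mm behind it; y points along the fingers, x is the direction in which the jaws open and shut, and the axes are right-handed (so a half turn about y gives the same grasp; the last joint's range is limited). The gripper opens to 85 mm and grips with 20 to 120 N. Pads are 22 mm wide; open, the fingers measure 114 mm over their backs; the gripper's body (76 mm by 85 mm) begins 54 mm behind the grasp point. The pads swing forward as they close: fully open they stand 13 mm farther back than shut.
Start: joints at [1.291, 0.241, 0.005, 1.335, 0, 1.571], TCP at [0.138, 0.481, 0.231] pointing down, gripper open.
Joint ranges: [-2.72, 2.72], [-1.05, 1.87], [-1.09, 1.28], [-1.99, 2.15], [-1.42, 1.44], [-3.14, 3.14]. Speed limits (rad/s): [2.79, 2.79, 3.14, 3.14, 3.14, 3.14].

### API

Orientations are given as a unit quaternion [x, y, z, w].
In Python, from workcell import bot gives the robot as it stands. The module is installed in compiled form; this text tells all that it offers.
- The arm moves only by the shell command python3 -m inch 'ROWS'. ROWS is text: rows parted by semicolons, each of 7 numbers parted by spaces: the turn, a rotation vector about the tool's x, y, z in degrees, then the shift along the tool's x, y, z in mm, then the closure, from 0 (fully open) to 1 (shut). In form: ax ay az dx dy dz fingers; .... A call has 1 to 12 rows; each row shifts and turns the commanded pose from where the row before left it, along the tool's axes as they then stand; what a row does not reach is not made up. A row lasts 1/8 s, in which the tool goes at most 62.5 mm and 10.7 degrees, less where a joint would pass 70% of its speed; a pose out of reach is approached as far as the arm can. A call with a gripper value outside its range is refused whole. The fingers move at their own pace and stop on an object; the grip force is fixed at half the most. Time passes only in rows, so rows that do not move let the fingers close. It gives the time, the measured TCP pose, the force and the opening at its end, in the units of the state.
- bot.get_obs(): the state, without advancing time (a new reading comes with each control period).
- bot.camera(name): name is "side" or "top" or "wrist"; returns a dict with "color" (420x560x3 uint8, blue, green, red), "fx", "fy", "cx", "cy" (pixels), "extrinsics" (4x4, takes a point from world to camera coordinates). Camera axes: x right, y up, looking along -z (the intrinsics and any distortion apply to the point x, -y, -z); pixel columns grow to the right and rows downward; lengths in m; the calibration is good to about 2 mm. A picture is of the moment at which its call begins. There is no depth.
- bot.job_done(): hands the job in, once; it reports no verdict.
Trained networks look in the newest picture that a camera, given by its name, has taken for a name from the list of things; names that differ only in an ending like _2 or _b are one class to them, and where a whole thing is asked for, a point or a joint stands for the part that bears it (a point fixed in the world has none). Each returns a list of dicts, best first, with "conf" (0 to 1); they miss things now and then, are a little off and sometimes report something else, mostly with a low value. They report only what shows in the picture. A call takes as long as a camera call. They do not tell look-alikes from the thing itself.
- bot.look_for(name, camera): "extent" ([left, top, right, bottom] in pixels, round what is visible of it).
- bot.cut_out(name, camera): "region" (420x560 bool, what is visible of it) and "extent" ([left, top, right, bottom] in pixels, round what is visible of it).
- bot.spot_point(name, camera): "point" ([column, row] in pixels: a listed point, or the origin of a listed thing).
The state is a dict: "clock": time; "joint_pos": joint angles; "joint_vel": joint speeds; "tau": joint torques, N m; "eef_pos": TCP position; "tool_rot": TCP orientation; "ft_force": force on the tool from outside, world axes, zero at the start; "ft_torque": the same for the moment, N m; "grip_width": finger opening in m.
Only numpy, scipy, OpenCV 4.12 (cv2) and the standard library are available. Lean on these libraries where they do the work, as an engineer would, in place of code of your own. Each camera call takes 0.05 s, during which the arm holds its last target.

## Working session

There is one attempt and no reset: what is moved stays moved. The work goes in short steps, Python scripts to look and compute and a shell command to move; the robot and the scene stay as the last step left them, time stands still between calls to the robot, and variables do not carry over. Pictures are saved under pics/ and viewed, and the job is handed in when it is done.

```bash
mkdir -p pics; cat > h.py <<'E'
from workcell import bot
import numpy as np, cv2
from scipy.spatial.transform import Rotation as R
def proj(c,p):
    E=np.array(c["extrinsics"]);q=E[:3,:3]@np.array(p)+E[:3,3]
    return np.array([c["cx"]+c["fx"]*q[0]/-q[2], c["cy"]+c["fy"]*(-q[1])/-q[2]])
def ray(c,uv,z):
    E=np.array(c["extrinsics"]);d=np.array([(uv[0]-c["cx"])/c["fx"],-(uv[1]-c["cy"])/c["fy"],-1])
    o=-E[:3,:3].T@E[:3,3];d=E[:3,:3].T@d
    return o+d*(z-o[2])/d[2]
E
python3 - <<'E'
from h import *
for n in ["top","side","wrist"]:
    c=bot.camera(n);cv2.imwrite(f"pics/{n}0.png",c["color"]);print(n,[k for k in c],c["fx"],c["cx"],c["cy"],np.round(c["extrinsics"],3).tolist())
    for t in ["lock","lock_top","key","key_head","tray"]:
        r=bot.spot_point(t,n);print(t,[(np.round(x["point"],1).tolist(),round(x["conf"],2)) for x in r[:4]])
print(bot.get_obs())
E
```

```text
top ['color', 'fx', 'fy', 'cx', 'cy', 'extrinsics'] 380.3167901812352 284.85883499630177 208.9914795721244 [[0.021, -0.999, 0.024, -0.008], [0.988, 0.025, 0.153, -0.514], [-0.154, 0.021, 0.988, -1.008], [0.0, 0.0, 0.0, 1.0]]
lock [([343.0, 197.8], 0.92)]
lock_top [([354.0, 190.6], 0.68)]
key [([353.0, 194.5], 0.6), ([281.0, 217.0], 0.55), ([310.5, 215.9], 0.38), ([140.2, 158.2], 0.17)]
key_head [([353.9, 195.4], 0.74), ([351.7, 188.6], 0.55), ([314.9, 212.3], 0.49)]
tray [([224.1, 199.5], 0.78)]
side ['color', 'fx', 'fy', 'cx', 'cy', 'extrinsics'] 415.49171695852215 283.17221616237134 207.71593297859945 [[0.906, -0.423, -0.014, -0.461], [0.268, 0.548, 0.793, -0.217], [-0.327, -0.722, 0.61, -0.952], [0.0, 0.0, 0.0, 1.0]]
lock [([331.3, 274.1], 0.95)]
lock_top [([336.2, 252.4], 0.71)]
key [([198.4, 174.9], 0.72), ([292.8, 255.9], 0.61), ([337.1, 262.5], 0.43)]
key_head [([293.4, 242.0], 0.58), ([336.9, 242.6], 0.46)]
tray [([269.7, 197.9], 0.74), ([280.0, 237.4], 0.38)]
wrist ['color', 'fx', 'fy', 'cx', 'cy', 'extrinsics'] 364.0676380324754 278.9919408669754 204.2092026926996 [[0.275, 0.961, 0.001, -0.499], [-0.918, 0.263, -0.297, 0.039], [-0.285, 0.081, 0.955, -0.378], [0.0, 0.0, 0.0, 1.0]]
lock []
lock_top []
key []
key_head []
tray []
{'clock': 0.9, 'joint_pos': array([1.29101768e+00, 2.40565197e-01, 4.98643490e-03, 1.33519485e+00,
       2.27328002e-05, 1.57079680e+00]), 'joint_vel': array([ 5.04350997e-04, -8.36494846e-04,  2.78012011e-04,  6.93247663e-07,
       -9.27005056e-04, -5.07575753e-04]), 'tau': array([ 1.37948184e-03, -3.72198951e+01,  2.52691537e+01,  1.07075877e-03,
       -2.02174929e-04,  7.56706015e-06]), 'eef_pos': array([0.13806351, 0.48055564, 0.23131868]), 'tool_rot': array([-0.56482133, -0.4254004 ,  0.42539724,  0.56484383]), 'ft_force': array([-0.03787917, -0.17204441,  0.13796408]), 'ft_torque': array([-0.00046948,  0.0143876 ,  0.02434028]), 'grip_width': 0.08513459615054773}
```

View pics/top0.png

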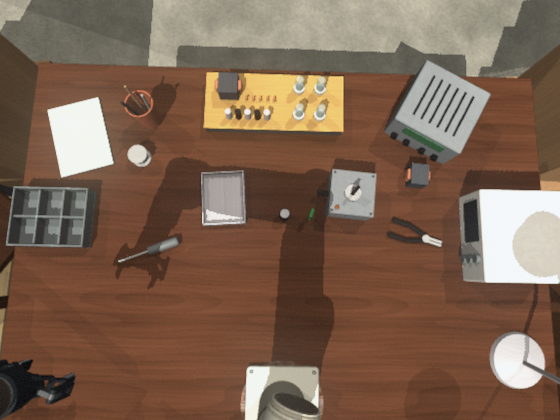

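View pics/side0.png

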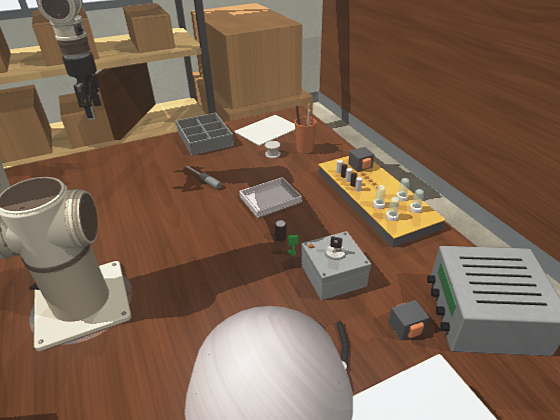

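```bash
python3 - <<'E'
from h import *
a=cv2.imread("pics/top0.png")[140:260,190:400]
b=cv2.imread("pics/side0.png")[150:330,230:400]
cv2.imwrite("pics/tc.png",cv2.resize(a,None,fx=3.8,fy=3.8,interpolation=cv2.INTER_CUBIC))
cv2.imwrite("pics/sc.png",cv2.resize(b,None,fx=3.3,fy=3.3,interpolation=cv2.INTER_CUBIC))
print(R.from_quat(bot.get_obs()["tool_rot"]).as_matrix().round(3))
E
```

```text
[[ 0.276 -0.    -0.961]
 [ 0.961  0.     0.276]
 [ 0.    -1.     0.   ]]
```

View pics/tc.png

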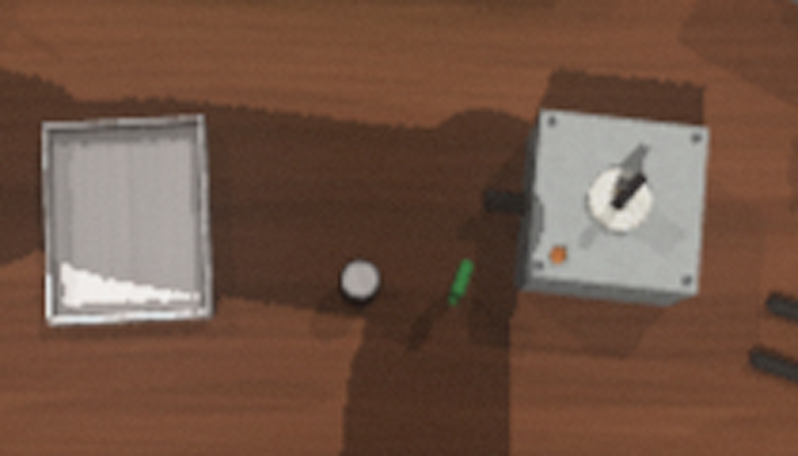

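View pics/sc.png

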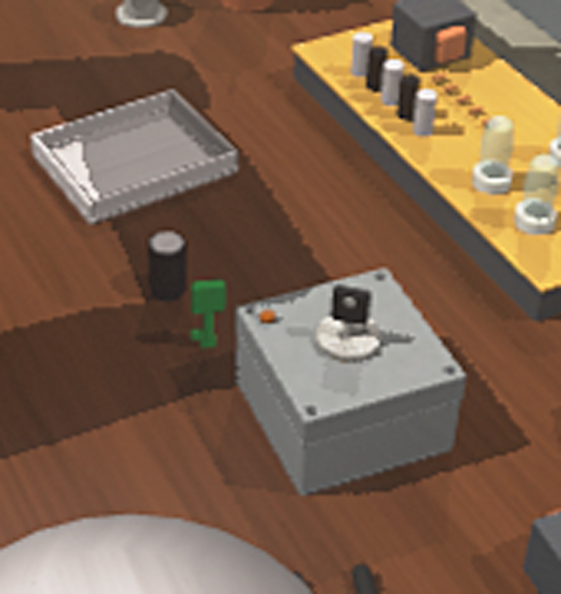

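The key that could be meant is either the black-headed one in the grey station (top 353,190; side 337,243) or the green look-alike standing at top (311,214), side (293,242). The black cap at (284,213) is the capacitor. By the description I choose the black one in the station, and the crops confirm it. Next I locate it.

```bash
python3 - <<'E'
from h import *
t=bot.camera("top");s=bot.camera("side")
def tri(a,b):
    A=[];B=[]
    for c,(u,v) in ((t,a),(s,b)):
        E=np.array(c["extrinsics"]);x=(u-c["cx"])/c["fx"];y=-(v-c["cy"])/c["fy"]
        for r,k in ((0,x),(1,y)):
            w=E[r]+k*E[2];A.append(w[:3]);B.append(-w[3])
    return np.linalg.lstsq(np.array(A),np.array(B),rcond=None)[0]
f=lambda p:(190+p[0]/3.8,140+p[1]/3.8)
g=lambda p:(230+p[0]/3.3,150+p[1]/3.3)
print("collar",ray(t,f((619,199)),.082),ray(s,g((348,338)),.082))
sc=[ray(t,f(p),.076) for p in((552,121),(697,138),(687,281),(539,265))]
sd=[ray(s,g(p),.076) for p in((381,276),(451,371),(310,411),(249,310))]
for a in(sc,sd):
    a=np.array(a);print(a.round(4).tolist(),a.mean(0).round(4))
    for i,j in((3,0),(2,1),(1,0),(2,3)): d=a[j]-a[i];print(np.degrees(np.arctan2(d[1],d[0])).round(1),np.linalg.norm(d).round(4))
print("tray",np.array([ray(t,f(p),.022) for p in((45,123),(203,116),(212,316),(48,323))]).round(4).tolist())
print("cap",ray(t,f((360,280)),.05),"green",ray(t,f((467,262)),.06))
print("khead",tri(f((629,190)),g((350,304))), ray(t,f((629,190)),.115))
E
```

```text
collar [ 0.55702943 -0.17615948  0.082     ] [ 0.55684807 -0.18206615  0.082     ]
[[0.6137, -0.1298, 0.076], [0.6041, -0.2335, 0.076], [0.5008, -0.225, 0.076], [0.5096, -0.1207, 0.076]] [ 0.557  -0.1772  0.076 ]
-5.0 0.1045
-4.7 0.1036
84.7 0.1042
85.2 0.1046
[[0.616, -0.1306, 0.076], [0.6068, -0.2353, 0.076], [0.5022, -0.2258, 0.076], [0.5114, -0.1209, 0.076]] [ 0.5591 -0.1781  0.076 ]
-5.3 0.1051
-5.2 0.105
85.0 0.1051
85.0 0.1054
tray [[0.6157, 0.2406, 0.022], [0.6244, 0.1235, 0.022], [0.4743, 0.1112, 0.022], [0.4662, 0.2302, 0.022]]
cap [0.49953819 0.00410387 0.05      ] green [ 0.51295102 -0.07161428  0.06      ]
khead [ 0.55840731 -0.17770773  0.10943016] [ 0.55667747 -0.1763279   0.115     ]
```

```bash
python3 -m inch '0 0 0 -32 0 -37 0;0 0 0 -32 0 -37 0;0 0 0 -32 0 -37 0;0 0 0 -32 0 -37 0;0 0 0 -32 0 -37 0;0 0 0 -32 0 -37 0;0 0 0 -32 0 -37 0;0 0 0 -32 0 -37 0'; python3 -c "
from h import *
print(bot.get_obs()['joint_pos'].round(3))"
```

```text
clock: 2.0
eef_pos: [0.3527, 0.1514, 0.2316]
tool_rot: [0.565, 0.426, -0.425, -0.565]
ft_force: [0.0, 0.7, -0.5]
grip_width: 0.0853
[ 0.405  0.009 -0.264  1.298  0.     0.685]
```

```bash
python3 -m inch '0 0 0 -37 0 -41 0;0 0 0 -37 0 -41 0;0 0 0 -37 0 -41 0;0 0 0 -37 0 -41 0;0 0 0 -37 0 -41 0;0 0 0 -37 0 -41 0;0 0 0 -37 0 -41 0;0 10.5 0 0 0 0 0;0 10.5 0 0 0 0 0;0 0 0 0 0 0 0'; python3 - <<'E'
from h import *
print(bot.get_obs()['joint_pos'].round(3))
c=bot.camera("wrist");cv2.imwrite("pics/w1.png",c["color"])
uv=proj(c,[.558,-.178,.085]);print(uv)
u,v=map(int,uv);a=c["color"][max(0,v-110):v+80,max(0,u-100):u+100]
cv2.imwrite("pics/w1c.png",cv2.resize(a,None,fx=3.1,fy=3.1,interpolation=cv2.INTER_CUBIC))
E
```

```text
clock: 3.25
eef_pos: [0.5562, -0.1756, 0.231]
tool_rot: [-0.632, -0.316, 0.316, 0.633]
ft_force: [0.2, -0.1, -0.0]
grip_width: 0.0855
[-0.306  0.409  0.241  1.404  0.     0.339]
[279.46563853 191.39331927]
```

View pics/w1.png

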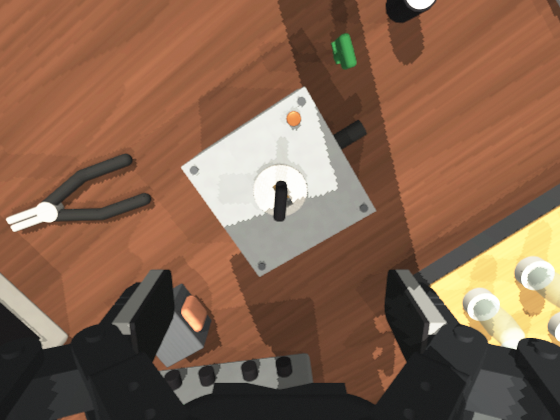

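View pics/w1c.png

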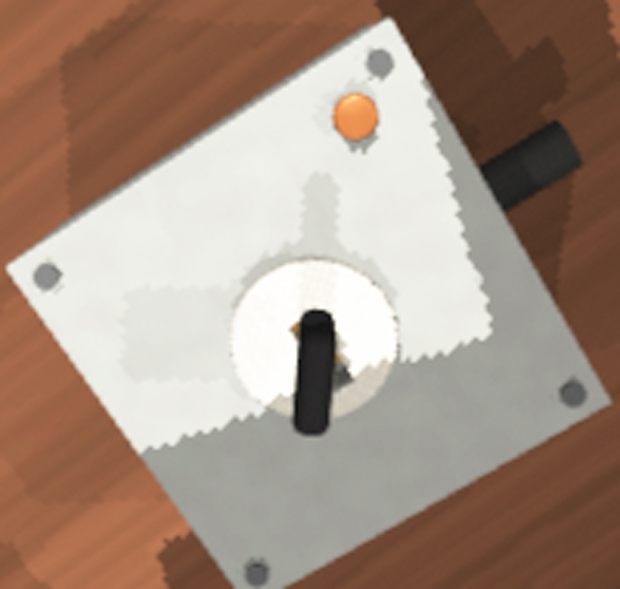

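```bash
python3 - <<'E'
from h import *
c=bot.camera("wrist")
u0,v0=179,81
f=lambda p:(u0+p[0]/3.1,v0+p[1]/3.1)
col=[ray(c,f(p),.082) for p in((315,338),(345,378),(296,328))];print("collar/slot",np.round(col,4).tolist())
d=col[1]-np.array([*col[0][:2],.082]);print(np.degrees(np.arctan2(d[1],d[0])))
for z in(.123,.109): 
  h=[ray(c,f(p),z) for p in((316,325),(311,425))];d=h[1]-h[0];print(z,np.round(h,4).tolist(),np.degrees(np.arctan2(d[1],d[0])),np.linalg.norm(d))
print("lock screws",np.mean([ray(c,f(p),.076) for p in((380,62),(47,276),(257,573),(573,394))],0))
print([ (x['point'],x['conf']) for n in('lock_top','key_head') for x in bot.spot_point(n,'wrist')])
o=bot.get_obs();print(o['eef_pos'],R.from_quat(o['tool_rot']).as_matrix().round(3).tolist(),o['ft_force'],o['ft_torque'])
E
```

```text
collar/slot [[0.5584, -0.1769, 0.082], [0.5721, -0.1771, 0.082], [0.5531, -0.1793, 0.082]]
-0.8203289360774224
0.123 [[0.5471, -0.1684, 0.123], [0.5658, -0.1838, 0.123]] -39.496976869450904 0.024222131947888217
0.109 [[0.55, -0.1705, 0.109], [0.5698, -0.1868, 0.109]] -39.49697686945106 0.02557866106447926
lock screws [ 0.55898059 -0.17757305  0.076     ]
[([282.4, 190.2], 0.63), ([345.3, 51.4], 0.74), ([279.7, 197.6], 0.69)]
[ 0.55618884 -0.17519466  0.2314491 ] [[0.601, 0.0, -0.8], [0.8, -0.0, 0.601], [0.0, -1.0, -0.0]] [ 0.3667226  -0.49723801  1.10559669] [-0.01011067  0.0962855   0.02406388]
```

```bash
python3 -m inch '0 2.5 0 0 30 -3 0;0 0 0 0 30 0 0;0 0 0 0 30 0 0.3;0 0 0 0 25 0 0.5;0 0 0 0 22 0 0.6;0 0 0 0 0 0 0.6;0 0 0 0 0 0 0.6'; python3 - <<'E'
from h import *
c=bot.camera("wrist");cv2.imwrite("pics/w2.png",c["color"])
o=bot.get_obs();M=R.from_quat(o['tool_rot']).as_matrix();print(M.round(3).tolist(),o['ft_force'],o['ft_torque'])
print(proj(c,[.5583,-.1773,.082]))
E
```

```text
clock: 4.32
eef_pos: [0.5592, -0.1773, 0.0953]
tool_rot: [0.64, 0.302, -0.301, -0.639]
ft_force: [-1.3, 0.1, 0.5]
grip_width: 0.0344
[[0.636, 0.002, -0.772], [0.772, -0.001, 0.636], [0.001, -1.0, -0.002]] [ 0.22006971 -0.61442515  0.94202889] [ 0.03481898  0.00944108 -0.00999036]
[280.10225138 258.30833649]
```

View pics/w2.png

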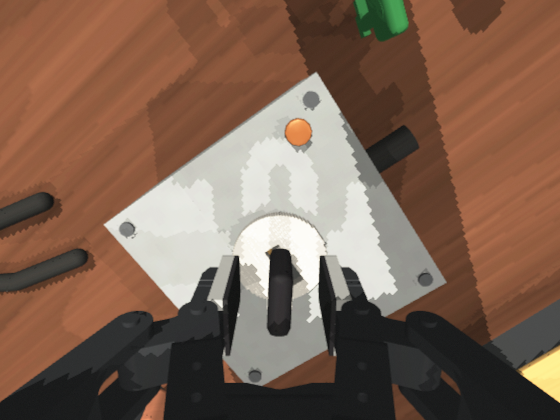

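Both pads stand about evenly (columns 235 and 325) around the black head at column 280, which is parallel to them. Closing now.

```bash
python3 -m inch '0 0 0 0 0 0 0.8;0 0 0 0 0 0 0.86;0 0 0 0 0 0 0.9;0 0 0 0 0 0 1;0 0 0 0 0 0 1;0 0 0 0 0 0 1'; cat > st.py <<'E'
from h import *
ax=np.array([.5583,-.1773])
fs=[];ts=[]
for i in range(1):
    o=bot.get_obs()
M=R.from_quat(o['tool_rot']).as_matrix()
y=np.degrees(np.arctan2(M[1,0],M[0,0]))
print("clk",round(o['clock'],2),"toolyaw",round(y,2),"keyang cw rad",round(np.radians(-5-(y-90)),3),"F",o['ft_force'].round(2),"T",o['ft_torque'].round(4),"w",round(o['grip_width'],4),"pos",o['eef_pos'].round(4),"q6",o['joint_pos'][5].round(3),"tau6",o['tau'].round(3)[5])
print("F in tool",(M.T@o['ft_force']).round(2))
E
python3 st.py
```

```text
clock: 5.12
eef_pos: [0.5591, -0.1773, 0.095]
tool_rot: [0.64, 0.302, -0.301, -0.639]
ft_force: [-0.4, 0.3, 5.3]
grip_width: 0.0085
clk 5.12 toolyaw 50.47 keyang cw rad 0.603 F [-0.41  0.25  5.29] T [ 0.1574  0.0962 -0.0543] w 0.0085 pos [ 0.5591 -0.1773  0.095 ] q6 0.383 tau6 0.001
F in tool [-0.06 -5.29  0.47]
```

```bash
python3 -m inch '0 0 0 0 -0.5 0 1;0 0 0 0 0 0 1'; python3 st.py; for i in 1 2 3; do python3 -m inch '0 0 0 0 0 0 1' >/dev/null; python3 st.py|head -1;done
```

```text
clock: 5.38
eef_pos: [0.559, -0.1773, 0.0951]
tool_rot: [0.64, 0.302, -0.301, -0.639]
ft_force: [0.9, 0.4, 3.6]
grip_width: 0.0079
clk 5.38 toolyaw 50.47 keyang cw rad 0.603 F [0.95 0.43 3.62] T [ 0.0845 -0.1452 -0.0206] w 0.0079 pos [ 0.559  -0.1773  0.0951] q6 0.383 tau6 0.001
F in tool [ 0.94 -3.62 -0.46]
clk 5.5 toolyaw 50.47 keyang cw rad 0.603 F [ 1.26 -0.28  4.59] T [ 0.1114 -0.2659 -0.0238] w 0.008 pos [ 0.559  -0.1773  0.095 ] q6 0.383 tau6 0.001
clk 5.62 toolyaw 50.48 keyang cw rad 0.603 F [0.94 1.15 3.92] T [ 0.0614 -0.2939  0.0288] w 0.0081 pos [ 0.559  -0.1773  0.0951] q6 0.383 tau6 0.001
clk 5.75 toolyaw 50.47 keyang cw rad 0.603 F [2.05 0.03 4.56] T [ 0.1228 -0.2696  0.0344] w 0.0079 pos [ 0.559  -0.1773  0.0951] q6 0.383 tau6 0.001
```

```bash
python3 -m inch '0 0 0 0 -0.7 0 1;0 0 0 0 0 0 1'; python3 st.py; python3 -m inch '0 0 0 0 0 0 1' >/dev/null; python3 st.py|head -1;
```

```text
clock: 6.0
eef_pos: [0.5583, -0.1773, 0.0951]
tool_rot: [-0.64, -0.301, 0.302, 0.64]
ft_force: [1.5, -0.1, 1.8]
grip_width: 0.0078
clk 6.0 toolyaw 50.46 keyang cw rad 0.603 F [ 1.48 -0.1   1.76] T [ 0.0232 -0.297   0.0093] w 0.0078 pos [ 0.5583 -0.1773  0.0951] q6 0.383 tau6 -0.004
F in tool [ 0.86 -1.76 -1.21]
clk 6.12 toolyaw 50.46 keyang cw rad 0.603 F [ 0.48 -0.26  0.45] T [-0.0054 -0.3192  0.0447] w 0.0079 pos [ 0.5583 -0.1773  0.0951] q6 0.383 tau6 -0.004
```

```bash
python3 -m inch '0 2 0 0 0 0 1;0 2 0 0 0 0 1;0 2 0 0 0 0 1'; python3 st.py;  python3 -m inch '0 2 0 0 0 0 1;0 2 0 0 0 0 1;0 2 0 0 0 0 1'; python3 st.py; 
```

```text
clock: 6.5
eef_pos: [0.5583, -0.177, 0.0952]
tool_rot: [-0.655, -0.267, 0.267, 0.655]
ft_force: [0.9, 0.6, -0.3]
grip_width: 0.0079
clk 6.5 toolyaw 44.34 keyang cw rad 0.71 F [ 0.93  0.57 -0.34] T [ 0.0961 -0.2643  0.0191] w 0.0079 pos [ 0.5583 -0.177   0.0952] q6 0.49 tau6 -0.223
F in tool [ 1.06  0.34 -0.24]
clock: 6.88
eef_pos: [0.5586, -0.1769, 0.0953]
tool_rot: [-0.668, -0.232, 0.232, 0.668]
ft_force: [2.7, 0.8, -1.9]
grip_width: 0.0077
clk 6.88 toolyaw 38.35 keyang cw rad 0.814 F [ 2.72  0.77 -1.89] T [ 0.303  -0.453   0.0375] w 0.0077 pos [ 0.5586 -0.1769  0.0953] q6 0.594 tau6 -0.198
F in tool [ 2.61  1.89 -1.09]
```

```bash
python3 -m inch '0 2 0 0.2 0.4 -0.2 1;0 1.5 0 0 0 0 1;0 0 0 0 0 0 1'; python3 st.py;  python3 -m inch '0 1 0 0 0 0 1;0 0 0 0 0 0 1'; python3 st.py|head -1;python3 -m inch '0 1 0 0 0 0 1;0 0 0 0 0 0 1'; python3 st.py|head -1 
```

```text
clock: 7.25
eef_pos: [0.5588, -0.177, 0.0952]
tool_rot: [-0.674, -0.212, 0.212, 0.675]
ft_force: [1.2, 2.0, -0.6]
grip_width: 0.0082
clk 7.25 toolyaw 34.96 keyang cw rad 0.873 F [ 1.23  1.98 -0.61] T [ 0.432  -0.1608  0.0336] w 0.0082 pos [ 0.5588 -0.177   0.0952] q6 0.654 tau6 0.092
F in tool [2.15 0.61 0.91]
clock: 7.5
eef_pos: [0.5588, -0.177, 0.0952]
tool_rot: [-0.676, -0.207, 0.207, 0.676]
ft_force: [0.2, 2.4, 0.4]
grip_width: 0.0077
clk 7.5 toolyaw 33.96 keyang cw rad 0.891 F [0.18 2.41 0.4 ] T [ 0.6081 -0.09    0.0561] w 0.0077 pos [ 0.5588 -0.177   0.0952] q6 0.671 tau6 0.074
clock: 7.75
eef_pos: [0.5588, -0.1771, 0.0951]
tool_rot: [-0.678, -0.201, 0.201, 0.678]
ft_force: [0.3, 3.2, 1.8]
grip_width: 0.008
clk 7.75 toolyaw 32.96 keyang cw rad 0.908 F [0.26 3.21 1.76] T [ 0.7246 -0.0386  0.0489] w 0.008 pos [ 0.5588 -0.1771  0.0951] q6 0.688 tau6 0.072
```

```bash
cat > ck.py <<'E'
import sys
from h import *
o=bot.get_obs();M=R.from_quat(o['tool_rot']).as_matrix();y=np.degrees(np.arctan2(M[1,0],M[0,0]))
print("yaw",round(y,2),"ang",round(np.radians(-5-(y-90)),3),"F",o['ft_force'].round(1),"Ftool",(M.T@o['ft_force']).round(1),"Tz",o['ft_torque'][2].round(3),"tau6",o['tau'][5].round(3),"z",o['eef_pos'].round(4),"w",round(o['grip_width'],4),"t",round(o['clock'],2))
sys.exit(abs(o['ft_torque'][2])>0.085 or np.linalg.norm(o['ft_force'])>8)
E
python3 -m inch '0 0 0 0.3 0 0.4 1;0 0 0 0 0 0 1' >/dev/null; python3 ck.py && python3 -m inch '0 1 0 0 0 0 1;0 0 0 0 0 0 1'>/dev/null; python3 ck.py && python3 -m inch '0 1 0 0 0 0 1;0 0 0 0 0 0 1'>/dev/null; python3 ck.py && python3 -m inch '0 1 0 0 0 0 1;0 0 0 0 0 0 1'>/dev/null; python3 ck.py
```

```text
yaw 32.96 ang 0.908 F [-0.1  1.4  1. ] Ftool [ 0.7 -1.   1.2] Tz 0.062 tau6 0.038 z [ 0.5588 -0.177   0.0951] w 0.0078 t 8.0
yaw 32.96 ang 0.908 F [-0.1  1.4  1. ] Ftool [ 0.7 -1.   1.2] Tz 0.062 tau6 0.038 z [ 0.5588 -0.177   0.0951] w 0.0078 t 8.0
yaw 32.96 ang 0.908 F [-0.1  1.4  1. ] Ftool [ 0.7 -1.   1.2] Tz 0.062 tau6 0.038 z [ 0.5588 -0.177   0.0951] w 0.0078 t 8.0
yaw 32.96 ang 0.908 F [-0.1  1.4  1. ] Ftool [ 0.7 -1.   1.2] Tz 0.062 tau6 0.038 z [ 0.5588 -0.177   0.0951] w 0.0078 t 8.0False
False
False
False
```

```bash
sed -i 's/sys.exit(\(.*\))$/sys.exit(int(\1))/' ck.py
python3 -m inch '0 1 0 0 0 0 1;0 0 0 0 0 0 1'>/dev/null; python3 ck.py && python3 -m inch '0 1 0 0 0 0 1;0 0 0 0 0 0 1'>/dev/null; python3 ck.py && python3 -m inch '0 1 0 0 0 0 1;0 0 0 0 0 0 1'>/dev/null; python3 ck.py&& python3 -m inch '0 1 0 0 0 0 1;0 0 0 0 0 0 1'>/dev/null; python3 ck.py
```

```text
yaw 31.95 ang 0.926 F [-0.7  1.3  1.4] Ftool [ 0.1 -1.4  1.5] Tz 0.04 tau6 0.073 z [ 0.5588 -0.177   0.0951] w 0.0082 t 8.25
yaw 30.95 ang 0.943 F [-0.3  1.3  1.4] Ftool [ 0.5 -1.4  1.3] Tz 0.001 tau6 0.073 z [ 0.5588 -0.1769  0.0951] w 0.0077 t 8.5
yaw 29.95 ang 0.961 F [-0.2  1.2  1.2] Ftool [ 0.4 -1.2  1.2] Tz 0.057 tau6 0.073 z [ 0.5589 -0.1769  0.0951] w 0.0077 t 8.75
yaw 28.95 ang 0.978 F [-0.7  1.   1.3] Ftool [-0.1 -1.3  1.2] Tz 0.106 tau6 0.073 z [ 0.5588 -0.1769  0.0952] w 0.0079 t 9.0
```

```bash
sed -i "s/abs(o\['ft_torque'\]\[2\])>0.085/o['tau'][5]>0.1 or abs(o['ft_torque'][2])>0.16/" ck.py
python3 -m inch '0 1 0 0 0 0 1;0 0 0 0 0 0 1'>/dev/null; python3 ck.py && python3 -m inch '0 1 0 0 0 0 1;0 0 0 0 0 0 1'>/dev/null; python3 ck.py && python3 -m inch '0 1 0 0 0 0 1;0 0 0 0 0 0 1'>/dev/null; python3 ck.py&& python3 -m inch '0 1 0 0 0 0 1;0 0 0 0 0 0 1'>/dev/null; python3 ck.py
```

```text
yaw 27.95 ang 0.996 F [-1.1  0.2  1.2] Ftool [-0.8 -1.2  0.7] Tz 0.031 tau6 0.072 z [ 0.5589 -0.1769  0.0951] w 0.0078 t 9.25
yaw 26.95 ang 1.013 F [-1.4 -0.8  1.6] Ftool [-1.6 -1.6 -0.1] Tz 0.027 tau6 0.074 z [ 0.5589 -0.1768  0.0951] w 0.0079 t 9.5
yaw 25.95 ang 1.031 F [-0.7  0.6  2.8] Ftool [-0.3 -2.8  0.8] Tz 0.027 tau6 0.078 z [ 0.5589 -0.1768  0.0951] w 0.0076 t 9.75
yaw 24.95 ang 1.048 F [-1.   0.1  1.5] Ftool [-0.8 -1.5  0.5] Tz 0.063 tau6 0.084 z [ 0.5589 -0.1768  0.0951] w 0.0079 t 10.0
```

```bash
python3 ck.py && python3 -m inch '0 1 0 0 0 0 1;0 0 0 0 0 0 1'>/dev/null; python3 ck.py && python3 -m inch '0 1 0 0 0 0 1;0 0 0 0 0 0 1'>/dev/null; python3 ck.py && python3 -m inch '0 1 0 0 0 0 1;0 0 0 0 0 0 1'>/dev/null; python3 ck.py&& python3 -m inch '0 1 0 0 0 0 1;0 0 0 0 0 0 1'>/dev/null; python3 ck.py
```

```text
yaw 24.95 ang 1.048 F [-1.   0.1  1.5] Ftool [-0.8 -1.5  0.5] Tz 0.063 tau6 0.084 z [ 0.5589 -0.1768  0.0951] w 0.0079 t 10.0
yaw 23.96 ang 1.065 F [-1.  -0.5  2.2] Ftool [-1.1 -2.2 -0. ] Tz 0.085 tau6 0.092 z [ 0.5589 -0.1768  0.0951] w 0.0082 t 10.25
yaw 22.95 ang 1.083 F [ 0.  -0.2  2.1] Ftool [-0.  -2.1 -0.2] Tz 0.078 tau6 0.102 z [ 0.559  -0.1768  0.0951] w 0.008 t 10.5
yaw 22.95 ang 1.083 F [ 0.  -0.2  2.1] Ftool [-0.  -2.1 -0.2] Tz 0.078 tau6 0.102 z [ 0.559  -0.1768  0.0951] w 0.008 t 10.5
yaw 22.95 ang 1.083 F [ 0.  -0.2  2.1] Ftool [-0.  -2.1 -0.2] Tz 0.078 tau6 0.102 z [ 0.559  -0.1768  0.0951] w 0.008 t 10.5
```

```bash
sed -i "s/>0.1 or/>0.125 or/" ck.py
python3 -m inch '0 1 0 0 0 0 1;0 0 0 0 0 0 1'>/dev/null; python3 ck.py && python3 -m inch '0 1 0 0 0 0 1;0 0 0 0 0 0 1'>/dev/null; python3 ck.py && python3 -m inch '0 1 0 0 0 0 1;0 0 0 0 0 0 1'>/dev/null; python3 ck.py; python3 - <<'E'
from h import *
c=bot.camera("wrist");cv2.imwrite("pics/w3.png",c["color"])
E
```

```text
yaw 21.96 ang 1.1 F [-0.1 -0.1  1. ] Ftool [-0.1 -1.  -0. ] Tz 0.11 tau6 0.113 z [ 0.559  -0.1768  0.0951] w 0.0084 t 10.75
yaw 20.96 ang 1.118 F [ 0.9 -1.   0.1] Ftool [ 0.5 -0.1 -1.2] Tz 0.1 tau6 0.127 z [ 0.5591 -0.1768  0.0951] w 0.0078 t 11.0
yaw 20.96 ang 1.118 F [ 0.9 -1.   0.1] Ftool [ 0.5 -0.1 -1.2] Tz 0.1 tau6 0.127 z [ 0.5591 -0.1768  0.0951] w 0.0078 t 11.0
```

View pics/w3.png

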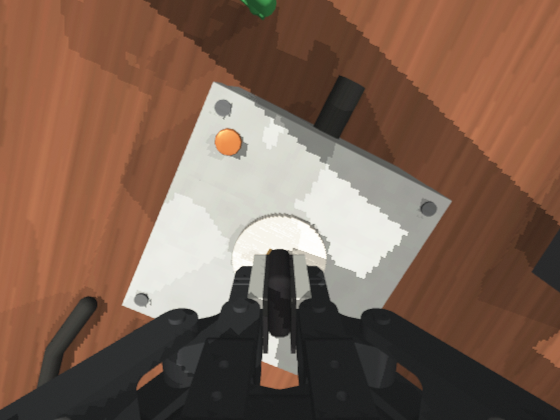

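```bash
python3 - <<'E'
from h import *
a=cv2.imread("pics/w3.png")[205:355,205:355]
cv2.imwrite("pics/w3c.png",cv2.resize(a,None,fx=4,fy=4,interpolation=cv2.INTER_CUBIC))
E
```

```text
(no output)
```

View pics/w3c.png

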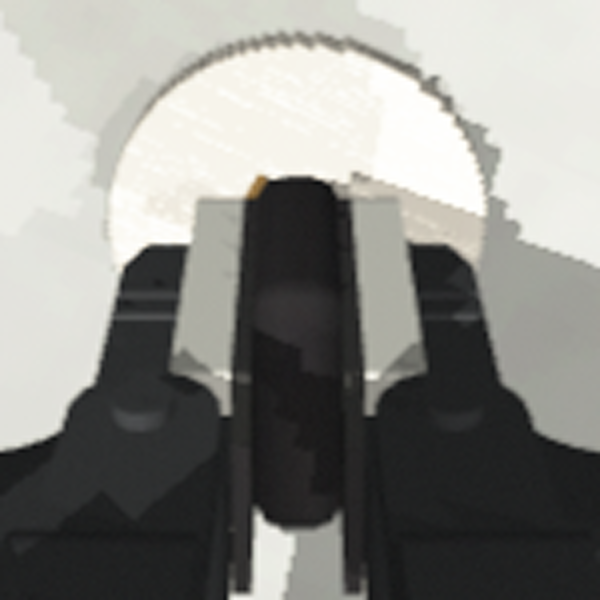

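```bash
sed -i "s/>0.125 or/>0.15 or/;s/>0.16 or/>0.22 or/" ck.py
python3 -m inch '0 1 0 0 0 0 1;0 0 0 0 0 0 1'>/dev/null; python3 ck.py && python3 -m inch '0 1 0 0 0 0 1;0 0 0 0 0 0 1'>/dev/null; python3 ck.py && python3 -m inch '0 0.5 0 0 0 0 1;0 0 0 0 0 0 1'>/dev/null; python3 ck.py; python3 -m inch '0 0 0 0 0 0 1;0 0 0 0 0 0 1'>/dev/null; python3 ck.py
```

```text
yaw 19.96 ang 1.135 F [0.1 0.5 1.1] Ftool [ 0.2 -1.1  0.5] Tz 0.101 tau6 0.139 z [ 0.5591 -0.1768  0.0951] w 0.0079 t 11.3
yaw 18.96 ang 1.153 F [ 2.1 -1.   0.4] Ftool [ 1.6 -0.4 -1.6] Tz 0.1 tau6 0.149 z [ 0.5592 -0.1768  0.0952] w 0.008 t 11.55
yaw 18.47 ang 1.161 F [ 2.6 -0.7  1. ] Ftool [ 2.3 -1.  -1.5] Tz 0.188 tau6 0.138 z [ 0.5592 -0.1768  0.0952] w 0.0081 t 11.8
yaw 18.47 ang 1.161 F [ 2.7 -1.   0.4] Ftool [ 2.3 -0.4 -1.8] Tz 0.122 tau6 0.121 z [ 0.5592 -0.1768  0.0952] w 0.008 t 12.05
```

```bash
python3 - <<'E'
from h import *
c=bot.camera("wrist");cv2.imwrite("pics/w4.png",c["color"])
t=bot.camera("top");
a=cv2.convertScaleAbs(c["color"][205:355,205:355],alpha=2.5)
b=cv2.convertScaleAbs(cv2.imread("pics/w2.png")[205:355,205:355],alpha=2.5)
cv2.imwrite("pics/w4c.png",cv2.resize(np.hstack([b,a]),None,fx=2.66,fy=2.66,interpolation=cv2.INTER_CUBIC))
E
```

```text
(no output)
```

View pics/w4c.png

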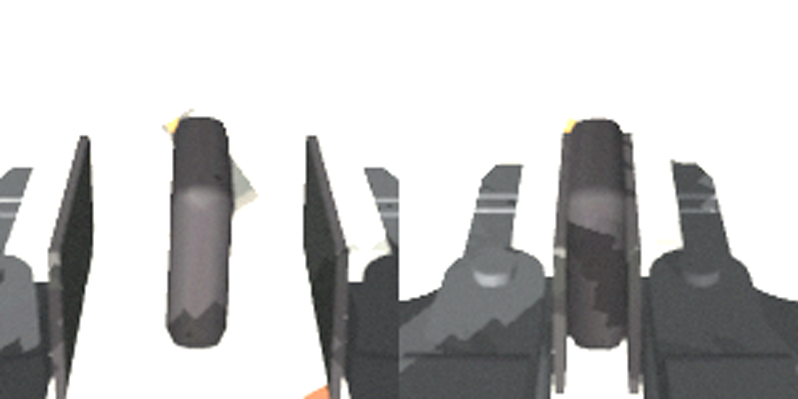

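```bash
sed -i "s/>0.15 or/>0.2 or/;s/>0.22 or/>0.24 or/" ck.py
python3 -m inch '0 1 0 0 0 0 1'>/dev/null; python3 ck.py && python3 -m inch '0 1 0 0 0 0 1'>/dev/null; python3 ck.py;  python3 -m inch '0 0 0 0 0 0 1'>/dev/null; python3 ck.py; python3 -m inch '0 0 0 0 0 0 1'>/dev/null; python3 ck.py
```

```text
yaw 17.42 ang 1.18 F [ 2.8 -1.3 -0.8] Ftool [ 2.3  0.8 -2.1] Tz 0.163 tau6 -0.013 z [ 0.5593 -0.1768  0.0952] w 0.0078 t 12.28
yaw 16.41 ang 1.197 F [ 4.6 -0.4 -1.2] Ftool [ 4.3  1.2 -1.7] Tz 0.144 tau6 0.029 z [ 0.5593 -0.1768  0.0952] w 0.0081 t 12.4
yaw 16.46 ang 1.196 F [ 5.1 -0.9 -1.2] Ftool [ 4.6  1.2 -2.3] Tz 0.122 tau6 0.176 z [ 0.5593 -0.1768  0.0952] w 0.0079 t 12.53
yaw 16.47 ang 1.196 F [ 4.8 -0.8 -0.6] Ftool [ 4.3  0.6 -2.2] Tz 0.14 tau6 0.141 z [ 0.5593 -0.1768  0.0952] w 0.0077 t 12.65
```

The stop is felt. Torque about z rose from about 0.04 to 0.14 N m, and the side force rose about 6 N in the direction the stop would push back. Turning back now.

```bash

python3 -m inch '0 -3 0 0 0 0 1;0 -4 0 0 0 0 1;0 -4 0 0 0 0 1;0 -4 0 0 0 0 1;0 -4 0 0 0 0 1;0 -4 0 0 0 0 1;0 -4 0 0 0 0 1;0 -4 0 0 0 0 1;0 -4 0 0 0 0 1;0 -4 0 0 0 0 1;0 0 0 0 0 0 1'; python3 ck.py && python3 -m inch '0 -4 0 0 0 0 1;0 -4 0 0 0 0 1;0 -4 0 0 0 0 1;0 -4 0 0 0 0 1;0 -4 0 0 0 0 1;0 -4 0 0 0 0 1;0 -4 0 0 0 0 1;0 -4 0 0 0 0 1;0 0 0 0 0 0 1';python3 ck.py;python3 - <<'E'
from h import *
c=bot.camera("wrist");cv2.imwrite("pics/w5.png",c["color"])
a=cv2.convertScaleAbs(c["color"][205:355,205:355],alpha=1.5)
cv2.imwrite("pics/w5c.png",cv2.resize(a,None,fx=4,fy=4,interpolation=cv2.INTER_CUBIC))
E
```

```text
clock: 14.02
eef_pos: [0.5583, -0.1765, 0.0952]
tool_rot: [-0.626, -0.328, 0.329, 0.626]
ft_force: [1.6, 0.4, 1.0]
grip_width: 0.008
yaw 55.4 ang 0.517 F [1.6 0.4 1. ] Ftool [ 1.3 -1.  -1.1] Tz -0.022 tau6 -0.166 z [ 0.5583 -0.1765  0.0952] w 0.008 t 14.03
clock: 15.15
eef_pos: [0.5582, -0.1769, 0.0951]
tool_rot: [-0.511, -0.488, 0.489, 0.512]
ft_force: [0.5, -0.3, 1.6]
grip_width: 0.0081
yaw 87.35 ang -0.041 F [ 0.5 -0.3  1.6] Ftool [-0.3 -1.6 -0.5] Tz 0.022 tau6 -0.163 z [ 0.5582 -0.1769  0.0951] w 0.0081 t 15.15
```

View pics/w5c.png

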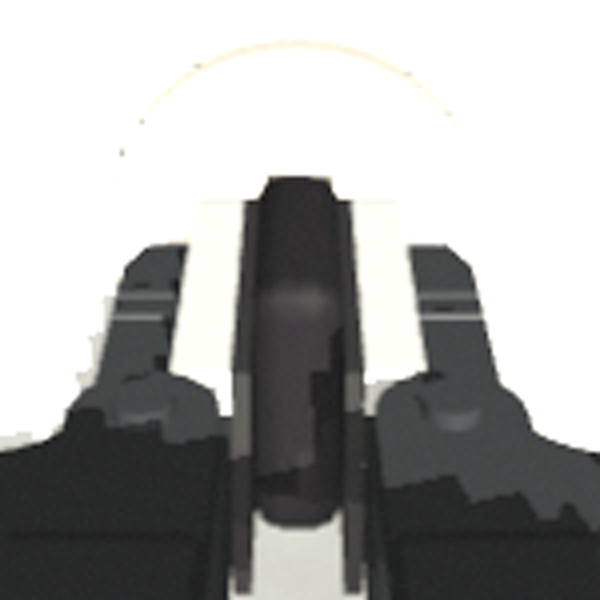

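```bash
python3 - <<'E'
from h import *
c=bot.camera("wrist");o=bot.get_obs()
def T(p,M): 
    t=np.eye(4);t[:3,:3]=M;t[:3,3]=p;return t
X=np.array(c["extrinsics"])@T(o['eef_pos'],R.from_quat(o['tool_rot']).as_matrix())
M=np.array([[0.636, 0.002, -0.772], [0.772, -0.001, 0.636], [0.001, -1.0, -0.002]])
M=R.from_matrix(M).as_matrix()
c["extrinsics"]=X@np.linalg.inv(T([.5592,-.1773,.0953],M))
im=cv2.imread("pics/w2.png");S=6
outs=[]
cx,cy=.5586,-.1773
for a in(-10,-1,8,None):
    b=cv2.resize(cv2.convertScaleAbs(im[205:305,230:330],alpha=1),None,fx=S,fy=S,interpolation=cv2.INTER_CUBIC)[:, :]
    if a is not None:
        r=np.radians(a);Rm=np.array([[np.cos(r),-np.sin(r)],[np.sin(r),np.cos(r)]])
        for poly in ([(-.007,-.0045),(.015,-.0045),(.015,.0045),(-.007,.0045)],[(.022*np.cos(t),.022*np.sin(t)) for t in np.linspace(0,6.28,60)]):
            P=[]
            for q in poly:
                w=Rm@np.array(q);P.append((proj(c,[cx+w[0],cy+w[1],.082])-[230,205])*S)
            cv2.polylines(b,[np.array(P,np.int32)],True,(0,0,255),1)
    outs.append(cv2.resize(b,(300,300),interpolation=cv2.INTER_AREA) if 0 else cv2.resize(b,(390,390)))
cv2.imwrite("pics/ov.png",np.vstack([np.hstack(outs[:2]),np.hstack(outs[2:])])[:, :800][:600] if 0 else cv2.resize(np.vstack([np.hstack(outs[:2]),np.hstack(outs[2:])]),(600,600)))
E
```

View pics/ov.png

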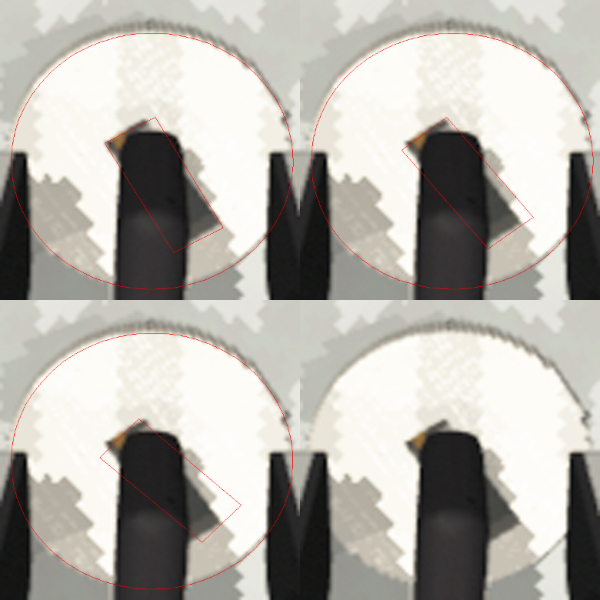

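Overlaid on the close picture, the channel outline fits at about -10° in the world (key angle about +0.08). I turn 7° clockwise and try a light lift.

```bash
python3 -m inch '0 3.5 0 0 0 0 1;0 3.5 0 0 0 0 1;0 0 0 0 0 0 1'>/dev/null; python3 ck.py && python3 -m inch '0 0 0 0 -1.5 0 1;0 0 0 0 0 0 1'>/dev/null;python3 ck.py && python3 -m inch '0 0 0 0 -1 0 1;0 0 0 0 0 0 1'>/dev/null;python3 ck.py && python3 -m inch '0 0 0 0 -1 0 1;0 0 0 0 0 0 1'>/dev/null;python3 ck.py
```

```text
yaw 80.45 ang 0.079 F [-0.9 -1.1  3. ] Ftool [-1.2 -3.   0.7] Tz 0.011 tau6 0.129 z [ 0.5582 -0.1766  0.0951] w 0.0079 t 15.62
yaw 80.48 ang 0.079 F [-0.1  0.2 -0.7] Ftool [0.2 0.7 0.1] Tz 0.003 tau6 -0.002 z [ 0.5583 -0.1766  0.0961] w 0.008 t 15.88
yaw 80.47 ang 0.079 F [-0.2  0.2 -0.6] Ftool [0.1 0.6 0.2] Tz 0.032 tau6 -0.0 z [ 0.5588 -0.1767  0.0975] w 0.0083 t 16.12
yaw 80.47 ang 0.079 F [ 0.3 -0.9 -0.2] Ftool [-0.8  0.2 -0.5] Tz 0.009 tau6 -0.0 z [ 0.559  -0.1768  0.0987] w 0.0077 t 16.38
```

```bash
sed -i 's/)>8/)>6/' ck.py; python3 -m inch '0 0 0 0 -1 0 1;0 0 0 0 0 0 1'>/dev/null; python3 ck.py && python3 -m inch '0 0 0 0 -1 0 1;0 0 0 0 0 0 1'>/dev/null;python3 ck.py && python3 -m inch '0 0 0 0 -1.5 0 1;0 0 0 0 0 0 1'>/dev/null;python3 ck.py && python3 -m inch '0 0 0 0 -1.5 0 1;0 0 0 0 0 0 1'>/dev/null;python3 ck.py
```

```text
yaw 80.47 ang 0.079 F [ 0.6 -0.5 -0. ] Ftool [-0.4  0.  -0.7] Tz -0.027 tau6 -0.0 z [ 0.559  -0.1768  0.0997] w 0.0079 t 16.62
yaw 80.47 ang 0.079 F [ 0.2 -0.5 -1.3] Ftool [-0.5  1.3 -0.3] Tz 0.023 tau6 -0.0 z [ 0.559  -0.1768  0.1007] w 0.0078 t 16.88
yaw 80.47 ang 0.079 F [-0.6  0.7 -0.6] Ftool [0.6 0.6 0.7] Tz 0.007 tau6 -0.0 z [ 0.559  -0.1768  0.1023] w 0.008 t 17.12
yaw 80.47 ang 0.079 F [-0.   0.2 -0.6] Ftool [0.2 0.6 0.1] Tz 0.021 tau6 0.0 z [ 0.559  -0.1768  0.1038] w 0.0078 t 17.38
```

```bash
python3 -m inch '0 0 0 0 -2 0 1;0 0 0 0 -2 0 1;0 0 0 0 0 0 1'>/dev/null; python3 ck.py && python3 -m inch '0 0 0 0 -3 0 1;0 0 0 0 -3 0 1;0 0 0 0 -3 0 1'>/dev/null;python3 ck.py && python3 -m inch '0 0 0 0 -5 0 1;0 0 0 0 -5 0 1;0 0 0 0 -8 0 1;0 0 0 0 -10 0 1;0 0 0 0 -10 0 1;0 0 0 0 -10 0 1;0 0 0 0 -10 0 1;0 0 0 0 0 0 1'>/dev/null;python3 ck.py;python3 - <<'E'
from h import *
for n in("wrist","side"):
    c=bot.camera(n);cv2.imwrite(f"pics/{n}6.png",c["color"])
    if n=="side": cv2.imwrite("pics/side6c.png",cv2.resize(c["color"][160:320,240:430],None,fx=3.5,fy=3.5,interpolation=cv2.INTER_CUBIC))
print(bot.get_obs()['joint_pos'].round(3))
E
```

```text
yaw 80.47 ang 0.079 F [-1.1 -0.1  0.1] Ftool [-0.3 -0.1  1. ] Tz -0.0 tau6 -0.0 z [ 0.5591 -0.1768  0.1079] w 0.0079 t 17.75
yaw 80.47 ang 0.079 F [-0.6 -0.3 -0.3] Ftool [-0.4  0.3  0.5] Tz 0.004 tau6 0.0 z [ 0.559  -0.1768  0.1169] w 0.0081 t 18.12
yaw 80.47 ang 0.079 F [-0.  -0.3 -0.7] Ftool [-0.3  0.7 -0. ] Tz -0.009 tau6 0.0 z [ 0.5596 -0.177   0.1759] w 0.0081 t 19.12
[-0.306  0.439  0.14   1.272 -0.    -0.14 ]
```

View pics/side6c.png

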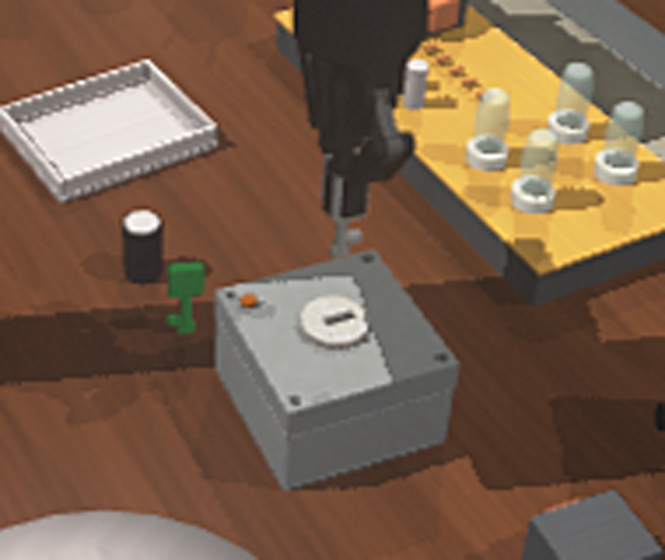

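View pics/wrist6.png

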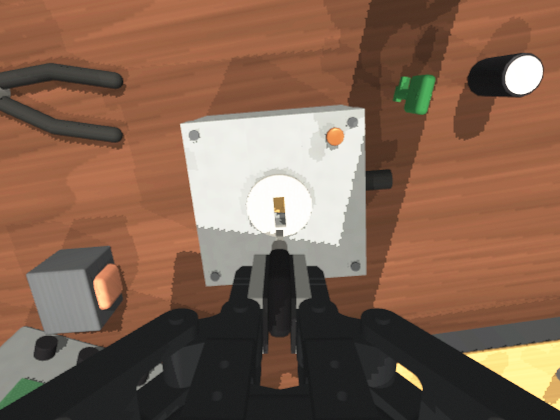

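The side view shows the key clear of the collar, hanging straight in the fingers, with the channel empty behind it. Next I carry it to the tray.

```bash
python3 -m inch '0 -7.5 0 0 -22 0 1;0 -7.5 0 0 -22 0 1;0 0 0 30 0 0 1;0 0 0 40 0 0 1;0 0 0 40 0 -2 1;0 0 0 40 0 -2 1;0 0 0 40 0 0 1;0 0 0 40 0 0 1;0 0 0 40 0 0 1;0 0 0 40 0 0 1;0 0 0 43 0 0 1;0 0 0 0 0 0 1'; python3 ck.py; python3 - <<'E'
from h import *
c=bot.camera("wrist");cv2.imwrite("pics/w7.png",c["color"])
t=bot.camera("top");cv2.imwrite("pics/t7.png",t["color"])
print(bot.get_obs()['joint_pos'].round(3))
print([(x['point'],x['conf']) for x in bot.spot_point('tray','wrist')])
E
```

```text
clock: 20.72
eef_pos: [0.5284, 0.1776, 0.2178]
tool_rot: [-0.474, -0.524, 0.525, 0.475]
ft_force: [1.0, -0.6, -1.2]
grip_width: 0.0076
yaw 95.73 ang -0.187 F [ 1.  -0.6 -1.2] Ftool [-0.7  1.2 -0.9] Tz 0.026 tau6 0.122 z [0.5284 0.1776 0.2178] w 0.0076 t 20.73
[ 3.200e-01  3.610e-01  1.370e-01  1.348e+00 -1.000e-03  2.230e-01]
[([275.8, 188.5], 0.84)]
```

View pics/w7.png

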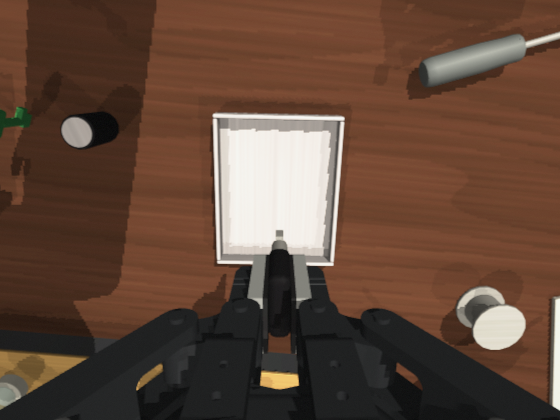

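```bash
python3 - <<'E'
from h import *
c=bot.camera("wrist")
P=np.array([ray(c,p,.022) for p in((213,115),(344,118),(333,263),(219,263))]);print(P.round(4).tolist(),P.mean(0))
E
python3 -m inch '-10 0 0 0 0 0 1;-10 0 0 0 0 0 1;-10 0 0 0 0 0 1;-10 0 0 0 0 0 1;-10 0 0 0 0 0 1;-10 0 0 0 0 0 1;0 0 0 0 0 0 1'; python3 - <<'E'
from h import *
o=bot.get_obs();print(o['joint_pos'].round(3));print(R.from_quat(o['tool_rot']).as_matrix().round(3))
c=bot.camera("side");cv2.imwrite("pics/side7c.png",cv2.resize(c["color"][100:290,180:400],None,fx=3.2,fy=3.2,interpolation=cv2.INTER_CUBIC))
E
```

```text
[[0.4792, 0.1086, 0.022], [0.4704, 0.2268, 0.022], [0.6148, 0.2371, 0.022], [0.626, 0.121, 0.022]] [0.54758619 0.1734073  0.022     ]
clock: 21.8
eef_pos: [0.5284, 0.1737, 0.2111]
tool_rot: [0.642, 0.706, -0.222, -0.198]
ft_force: [0.0, 1.0, -1.4]
grip_width: 0.0078
[ 0.494 -0.056 -0.907 -0.207 -0.328  0.23 ]
[[-0.096  0.819 -0.565]
 [ 0.995  0.076 -0.059]
 [-0.005 -0.568 -0.823]]
```

View pics/side7c.png

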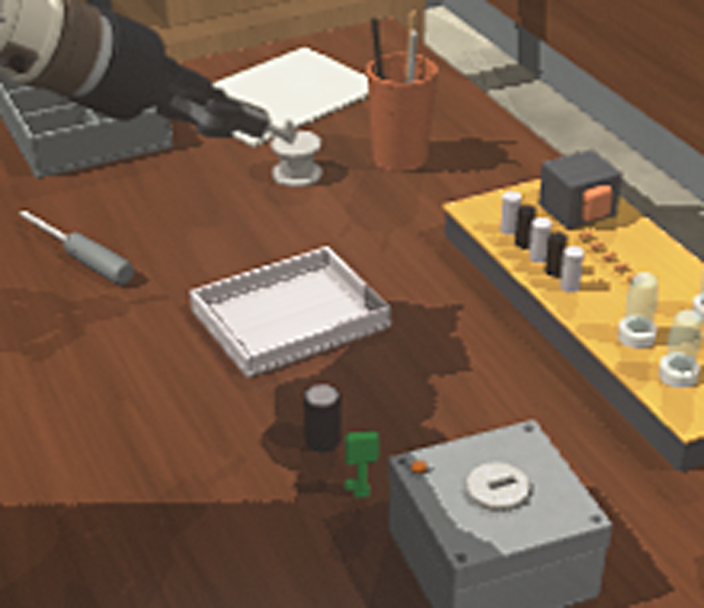

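```bash
python3 -m inch '-5 0 0 0 0 0 1;0 0 0 0 18 18 1;0 0 0 0 18 18 1;0 0 0 0 18 18 1;0 0 0 0 18 18 1;0 0 0 0 18 18 1;0 0 0 0 18 18 1;0 0 0 0 0 0 1'; cat > tip.py <<'E'
from h import *
o=bot.get_obs();M=R.from_quat(o['tool_rot']).as_matrix();print(o['joint_pos'].round(3));print(M.round(3).tolist())
print("tcp",o['eef_pos'].round(4),"key end",(o['eef_pos']+.037*M[:,1]).round(4),"F",o['ft_force'].round(1),"t",o['clock'])
E
python3 tip.py
```

```text
clock: 22.85
eef_pos: [0.5762, 0.1803, 0.0671]
tool_rot: [0.651, 0.716, -0.188, -0.169]
ft_force: [-0.3, 0.5, 0.6]
grip_width: 0.0082
[ 0.461  0.558 -1.031 -1.049 -0.319  0.183]
[[-0.095, 0.868, -0.486], [0.995, 0.082, -0.049], [-0.003, -0.489, -0.872]]
tcp [0.5762 0.1803 0.0671] key end [0.6083 0.1833 0.049 ] F [-0.3  0.5  0.6] t 22.85
```

```bash
python3 -m inch '0 0 0 -3 2 10 1;0 0 0 -3 2 10 1;0 0 0 -1 2 9 1;0 0 0 0 0 0 1'; python3 tip.py; python3 - <<'E'
from h import *
c=bot.camera("side");cv2.imwrite("pics/side8c.png",cv2.resize(c["color"][130:260,190:370],None,fx=4.4,fy=4.4,interpolation=cv2.INTER_CUBIC))
c=bot.camera("wrist");cv2.imwrite("pics/w8.png",c["color"])
E
```

```text
clock: 23.35
eef_pos: [0.5671, 0.1726, 0.0418]
tool_rot: [0.651, 0.717, -0.186, -0.168]
ft_force: [-0.6, -0.5, -0.6]
grip_width: 0.008
[ 0.452  0.667 -1.067 -1.199 -0.31   0.177]
[[-0.096, 0.87, -0.483], [0.995, 0.084, -0.048], [-0.001, -0.485, -0.874]]
tcp [0.5671 0.1726 0.0418] key end [0.5993 0.1757 0.0238] F [-0.6 -0.5 -0.6] t 23.35
```

View pics/side8c.png

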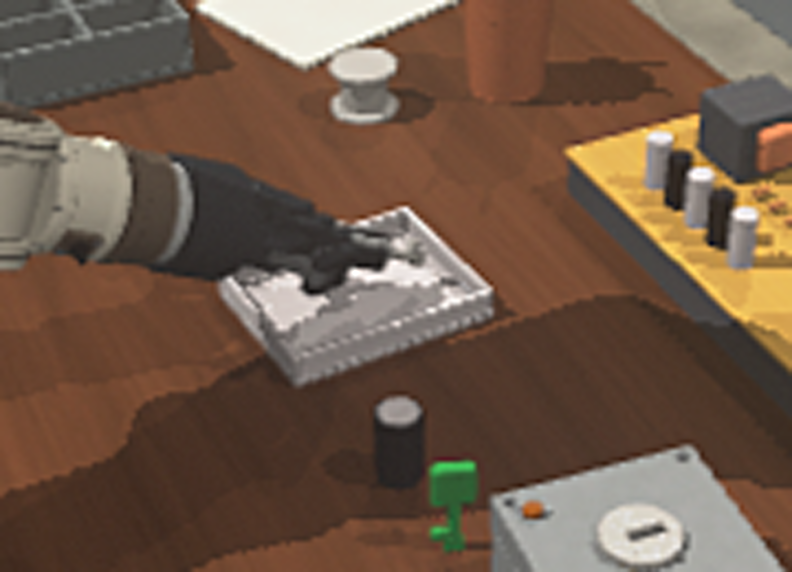

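View pics/w8.png

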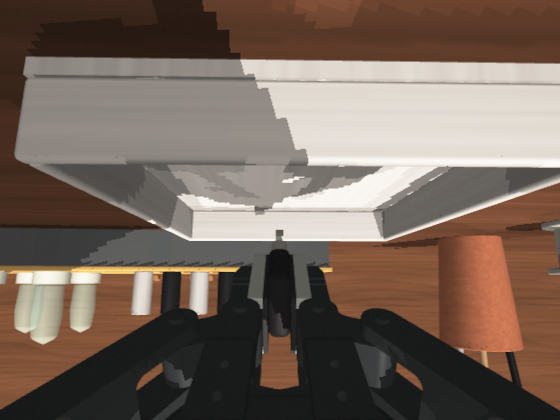

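```bash
sed -i 's/>6))/>6))/' ck.py; python3 -m inch '0 0 0 0 2 3.5 1;0 0 0 0 2 3.5 1;0 0 0 0 0 0 1'>/dev/null; python3 tip.py|tail -1; python3 ck.py>/dev/null && python3 -m inch '0 0 0 0 1 1.75 1;0 0 0 0 0 0 1'>/dev/null; python3 tip.py|tail -1; python3 ck.py>/dev/null && python3 -m inch '0 0 0 0 0.5 0.9 1;0 0 0 0 0 0 1'>/dev/null; python3 tip.py|tail -1
```

```text
tcp [0.5656 0.1723 0.0324] key end [0.5977 0.1754 0.0144] F [-0.4 -1.  -0.6] t 23.825
tcp [0.5656 0.1723 0.0306] key end [0.5977 0.1754 0.0126] F [ 0.2  0.2 -0.9] t 24.075
tcp [0.5657 0.1723 0.0298] key end [0.5979 0.1754 0.0118] F [-1.  -0.5 -0.4] t 24.325
```

```bash
python3 -m inch '0 0 0 0 0.5 0.9 1;0 0 0 0 0 0 1'>/dev/null; python3 tip.py|tail -1; python3 ck.py>/dev/null && python3 -m inch '0 0 0 0 0.5 0.9 1;0 0 0 0 0 0 1'>/dev/null; python3 tip.py|tail -1; python3 ck.py>/dev/null && python3 -m inch '0 0 0 0 0.5 0.9 1;0 0 0 0 0 0 1'>/dev/null; python3 tip.py; python3 - <<'E'
from h import *
c=bot.camera("side");cv2.imwrite("pics/side9c.png",cv2.resize(c["color"][150:240,230:320],None,fx=6.5,fy=6.5,interpolation=cv2.INTER_CUBIC))
E
```

```text
tcp [0.5657 0.1723 0.0288] key end [0.5979 0.1754 0.0108] F [ 0.4 -0.3 -0.3] t 24.575
tcp [0.5657 0.1723 0.0277] key end [0.5979 0.1754 0.0097] F [0.1 1.1 0.2] t 24.825
[ 0.453  0.726 -1.069 -1.259 -0.31   0.177]
[[-0.097, 0.87, -0.484], [0.995, 0.084, -0.049], [-0.002, -0.486, -0.874]]
tcp [0.5658 0.1724 0.027 ] key end [0.598  0.1755 0.009 ] F [-0.4 -0.7  0.7] t 25.075
```

View pics/side9c.png

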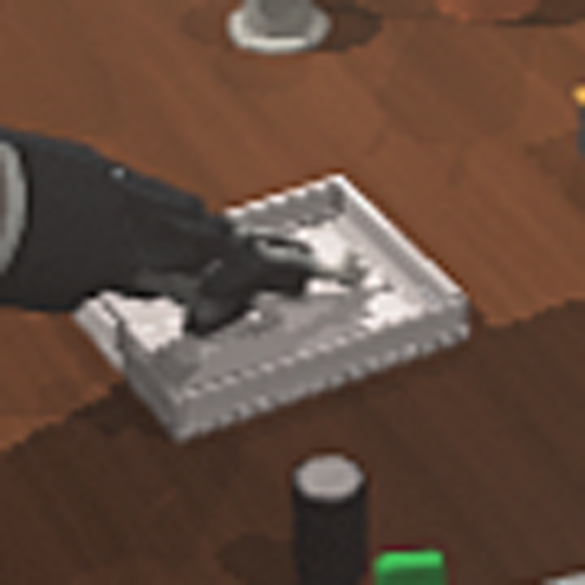

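```bash
python3 -m inch '0 0 0 0 0.5 0.9 1;0 0 0 0 0 0 1'>/dev/null; python3 tip.py|tail -1; python3 ck.py>/dev/null && python3 -m inch '0 0 0 0 0.5 0.9 1;0 0 0 0 0 0 1'>/dev/null; python3 tip.py|tail -1
```

```text
tcp [0.5659 0.1724 0.0264] key end [0.5981 0.1755 0.0085] F [-3.6 -1.   4. ] t 25.375
tcp [0.5662 0.1724 0.0261] key end [0.5984 0.1755 0.0082] F [-4.9 -1.2  7.6] t 25.625
```

```bash
python3 -m inch '0 0 0 0 -0.3 -0.6 1;0 0 0 0 0 0 1'>/dev/null; python3 tip.py|tail -1; python3 -m inch '0 0 0 0 0 0 0.85;0 0 0 0 0 0 0.8;0 0 0 0 0 0 0.75;0 0 0 0 0 0 0.7;0 0 0 0 0 0 0.65;0 0 0 0 0 0 0.6'; python3 - <<'E'
from h import *
c=bot.camera("side");cv2.imwrite("pics/side10c.png",cv2.resize(c["color"][150:240,230:320],None,fx=6.5,fy=6.5,interpolation=cv2.INTER_CUBIC))
c=bot.camera("top");cv2.imwrite("pics/t10c.png",cv2.resize(c["color"][160:230,190:260],None,fx=8,fy=8,interpolation=cv2.INTER_CUBIC))
c=bot.camera("wrist");cv2.imwrite("pics/w10.png",c["color"])
E
```

```text
tcp [0.5662 0.1725 0.0264] key end [0.5984 0.1756 0.0084] F [-3.5 -0.9  6.6] t 25.875
clock: 26.62
eef_pos: [0.5657, 0.1723, 0.0254]
tool_rot: [0.651, 0.717, -0.187, -0.168]
ft_force: [0.9, 0.3, -0.4]
grip_width: 0.0341
```

View pics/side10c.png

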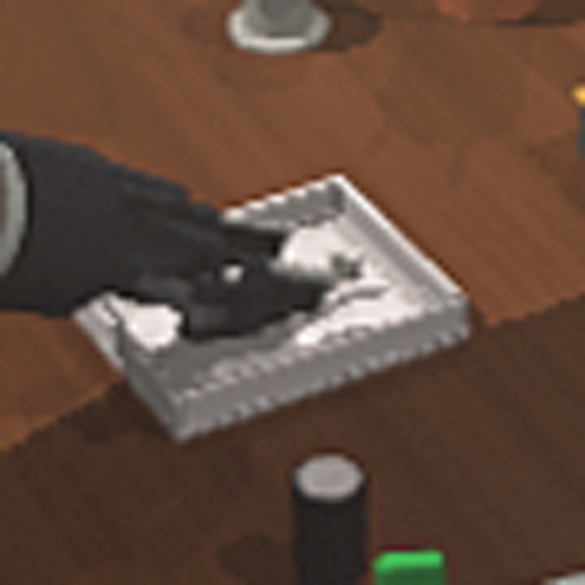

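View pics/t10c.png

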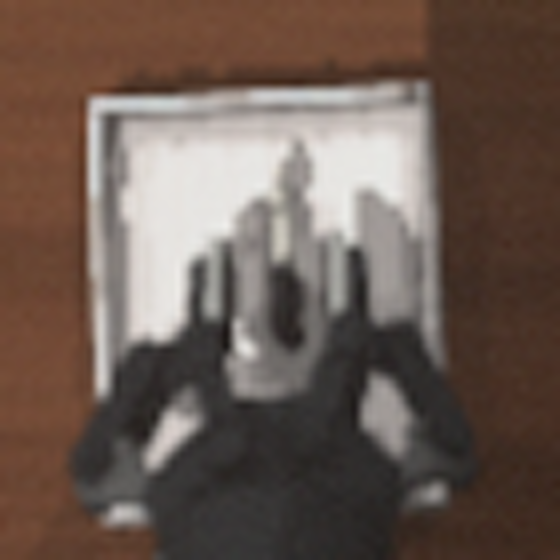

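View pics/w10.png

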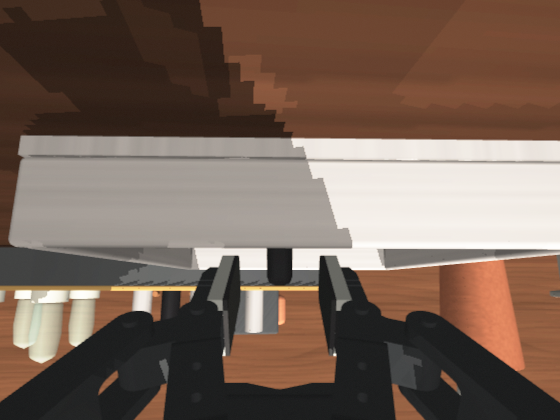

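The key has settled between the open fingers and neither finger touches it. In the top crop its head is at (290,310) and its lug end at (297,165). I withdraw straight up.

```bash
python3 -m inch '0 0 0 0 -2.5 -4 0.6;0 0 0 0 -5 -9 0.6;0 0 0 0 -10 -17 0.6;0 0 0 0 -10 -17 0.6;0 0 0 0 -15 -26 0.6;0 0 0 0 -15 -26 0.6;0 0 0 0 -20 -26 0.6;0 0 0 0 -30 -26 0.6;0 0 0 0 -30 -20 0.6;0 0 0 0 -30 -10 0.6;0 0 0 0 0 0 0.6'; python3 - <<'E'
from h import *
c=bot.camera("side");cv2.imwrite("pics/side11.png",c["color"])
a=cv2.resize(c["color"][150:240,230:320],None,fx=4.4,fy=4.4,interpolation=cv2.INTER_CUBIC)
c=bot.camera("top");cv2.imwrite("pics/t11.png",c["color"])
b=cv2.resize(c["color"][155:245,180:270],None,fx=4.4,fy=4.4,interpolation=cv2.INTER_CUBIC)
cv2.imwrite("pics/c11.png",np.hstack([a,b]))
E
```

```text
clock: 28.15
eef_pos: [0.5072, 0.1674, 0.2681]
tool_rot: [0.65, 0.718, -0.184, -0.167]
ft_force: [-0.1, 0.6, -0.0]
grip_width: 0.0344
```

View pics/c11.png

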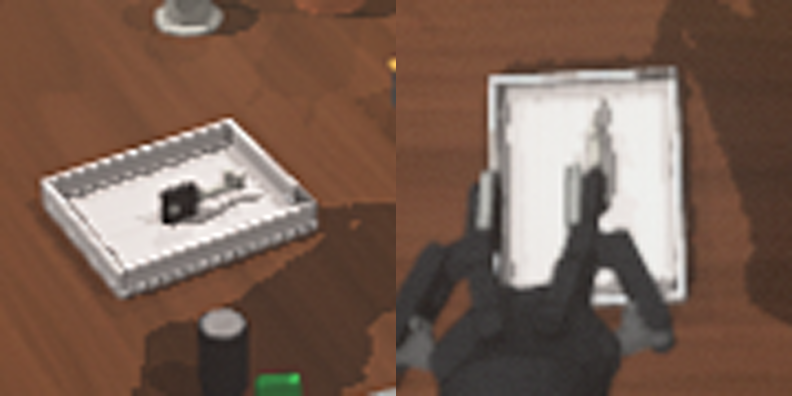

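View pics/t11.png

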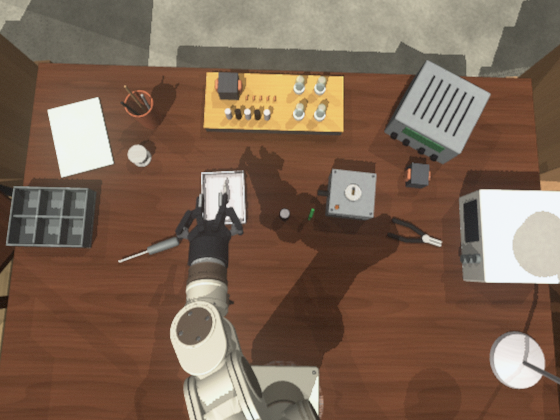

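The key rests on its edge inside the tray. The crops show the head at side-crop (180,200) and the lug end at (233,178). The bystanders are where they were. I hold a moment to confirm it stays put, then hand in.

```bash
python3 -m inch '0 0 0 0 -10 0 0.6;0 0 0 0 0 0 0.6;0 0 0 0 0 0 0.6;0 0 0 0 0 0 0.6;0 0 0 0 0 0 0.6;0 0 0 0 0 0 0.6'; python3 - <<'E'
from h import *
c=bot.camera("side");b=cv2.imread("pics/side11.png")
d=cv2.absdiff(c["color"],b).max(2)
print("tray diff",d[175:225,240:305].max())
t=bot.camera("top");t0=cv2.imread("pics/top0.png")
for n in["capacitor","screwdriver","spool","transformer","pliers"]:
    for cam,f in(("top",t),):
        print(n,[(np.round(x['extent']).tolist(),round(x['conf'],2)) for x in bot.look_for(n,cam)[:2]])
cv2.imwrite("pics/s12.png",cv2.resize(c["color"][150:240,230:320],None,fx=5,fy=5,interpolation=cv2.INTER_CUBIC))
print(bot.job_done())
E
```

```text
clock: 29.0
eef_pos: [0.499, 0.1663, 0.2698]
tool_rot: [0.651, 0.717, -0.187, -0.168]
ft_force: [-0.2, -0.4, -0.3]
grip_width: 0.034
tray diff 67
capacitor []
screwdriver [([132.0, 239.0, 177.0, 255.0], 0.78), ([315.0, 167.0, 377.0, 224.0], 0.53)]
spool [([125.0, 144.0, 150.0, 166.0], 0.9)]
transformer [([404.0, 162.0, 434.0, 188.0], 0.69)]
pliers [([390.0, 220.0, 440.0, 245.0], 0.87)]
the job is handed in; nothing more can be done
None
```

View pics/s12.png

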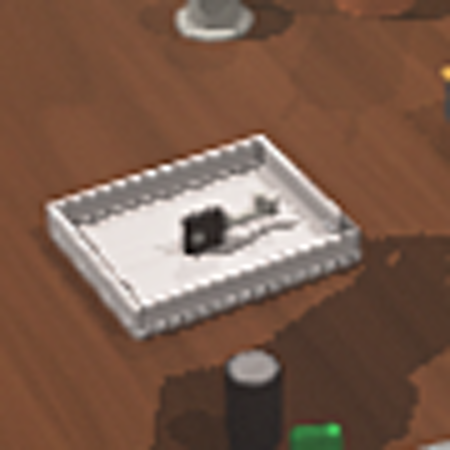

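The supply is reset: the key is out of the switch and lying in the metal tray, and I handed the job in at about 29 s.

- **Stop:** I turned the key clockwise until it met its stop. Resistance began near 1.02 rad, and I pressed until the tool had turned to 1.20 rad. Torque reached about 0.10 N m above friction, roughly 6 to 9 N at the stop. It built up gradually and the joint torque eased slightly while I held, so the exact stop angle is uncertain.
- **Exit position:** On the way back I turned about 7° past it, to -0.04 rad. I then read the channel position from an earlier picture, corrected to about +0.08 rad, and drew the key straight up. Measured force on the lift stayed under about 1.5 N, so the collar was not forced.
- **Tray:** I tilted the key about 60°, touched its lower end to the tray floor at about 7 N, then opened the fingers slowly. The head came down the last part on its own, about a centimetre by my estimate. The key lies on its edge and was unmoved a second later.
- **Last checks:** The top picture shows every listed bystander where it started. The final automatic search did not find the capacitor and gave one stray low-confidence screwdriver, but both are visible in place in the pictures. The picture comparison over the tray did show a difference (67 out of 255). I did not trace it and put it down to the arm's moving shadow. In the picture taken just before handing in, the key looks unchanged and the robot is clear of everything.

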